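# Rotate the stock in a pantry drawer

## Robot

A 7-joint arm with a two-finger parallel gripper is mounted at the origin on the work surface. World frame = base frame: x ahead of the robot, y to its left, z up, the work surface at z = 0. Lengths are in m, angles in rad, forces in N, time in s.
With the tool pointing down it reaches from about 0.425 to 0.875 m from the base axis. Payload 4.7 kg.
Tool frame: the origin (TCP) lies at the very end of the fingers, on their centre line; the grasp point (between the pads) lies 19 mm behind it; z points along the fingers, y is the line along which they close (so a half turn about z gives the same grasp; the last joint's range is limited). The gripper opens to 87 mm and grips with 3 to 60 N. Pads are 19 mm wide; open, the fingers measure 117 mm over their backs; the gripper's body (75 mm by 190 mm) begins 51 mm behind the grasp point.
Start: joints at [1.132, 0.321, -0.07, 1.45, 0.023, 1.371, -0.057], TCP at [0.284, -0.585, 0.223] pointing down, gripper open.
Joint ranges: [-2.86, 2.86], [-0.3, 2.09], [-1.38, 1.24], [0.06, 2.45], [-1.56, 4.7], [0.09, 2.05], [-2.69, 2.69]. Speed limits (rad/s): [2.57, 2.57, 3.14, 3.14, 3.14, 3.14, 3.14].

## Interface

Orientations are given as a unit quaternion [w, x, y, z].
In Python, from workcell import robot gives the robot as it stands.
- The arm moves only by the tool play_rows, never from a script. Its argument "series" is a list that holds one entry, the list of rows, each a list of 6 numbers: the shift along the world's x, y, z in mm, then the turn, a rotation vector about the world's x, y, z in rad. A call has 1 to 20 rows; each row shifts and turns the commanded pose from where the row before left it; what a row does not reach is not made up. A row lasts 1/8 s, in which the tool goes at most 62.5 mm and 10.7 degrees, less where a joint would pass 70% of its speed; a pose out of reach is approached as far as the arm can. A call with a gripper value outside its range is refused whole. "jaw" is the opening, from 0 (shut) to 1 (fully open), set as the call begins (left out, the last holds). The fingers move at their own pace and stop on an object; the grip force is fixed at half the most. Time passes only in rows, so rows that do not move let the fingers close. It gives the time, the measured TCP pose, the force, the opening and the grip force at its end, in the units of the state.
- robot.get_state(): the state, without advancing time (a new reading comes with each control period).
- robot.get_image(name): name is "scene" or "top" or "wrist"; returns a dict with "color" (400x640x3 uint8, blue, green, red), "range_z" (400x640 float32, m along the optical axis (not along the pixel's ray), 0 where there is no reading), "vertical_fov" (degrees; the focal length in pixels is half the picture's height over the tangent of half this angle, whatever the lens; pixels are square), "cx", "cy" (the principal point, pixels), "R" (3x3) and "t" (3): a world point X has camera coordinates R X + t. Camera axes: x right, y down, z forward; pixel columns grow to the right and rows downward; lengths in m; the calibration is good to about 2 mm. The wrist camera is an equidistant fisheye: a pixel r from the principal point sees the ray r / f radians off the axis. A picture is of the moment at which its call begins.
- robot.sign_off(): hands the job in; it is judged then, once.
Trained networks look in the newest picture that a camera, given by its name, has taken for a name from the list of things; names that differ only in an ending like _2 or _b are one class to them, and where a whole thing is asked for, a point or a joint stands for the part that bears it (a point fixed in the world has none). Each returns a list of dicts, best first, with "score" (0 to 1); they miss things now and then, are a little off and sometimes report something else, mostly with a low value. They report only what shows in the picture. A call takes as long as a camera call.
- robot.trace(camera, label): "region" (400x640 bool, what is visible of it) and "extent" ([left, top, right, bottom] in pixels, round what is visible of it).
The state is a dict: "time": time; "joint_positions": joint angles; "dq": joint speeds; "joint_torque": joint torques, N m; "position": TCP position; "tcp_rot": TCP orientation; "wrist_force": force on the tool from outside, world axes, zero at the start; "torque": the same for the moment, N m; "opening": finger opening in m; "grip_force": force on a finger pad.
Only numpy, scipy, OpenCV 4.12 (cv2) and the standard library are available. Lean on these libraries where they do the work, as an engineer would, in place of code of your own. Each camera call takes 0.05 s, during which the arm holds its last target. There are 200 camera calls.

## Task

Rotate the stock in the pantry drawer. Pull the drawer right out and, with a push rather than a lift, slide the wide jar forward along the side wall it stands beside, keeping it close to that wall all the way, until it is up against the drawer front. Then take the slim jar from the worktop and stand it upright in the drawer directly behind the wide jar, close to it and in the same row along that wall, and ease the drawer fully shut without slamming it, leaving the other two things in the drawer and the oil bottle standing where they are.

Things in the scene. Friction and masses are not known exactly. Their poses are not given: they have to be found in the camera images.
- drawer (a joint): Drawer of a low worktop unit (white, wooden top): 0 m = shut, 0.32 m = fully out (end stop). It opens along -x of corner. 3 to 6 N move it and it stays where left; starts up to 30 mm ajar. The fixed carcass is 310 mm wide, 380 deep, its top at z = 0.150 m; its front edge meets the back of the drawer front when shut. Fully out, its last 20 mm (back wall included) are under the carcass top.
- handle (a point): Middle of the steel bar handle on the drawer front, at z = 0.108 m. The bar lies along this frame's y axis, 130 mm long, about 10 mm thick, its axis 35 mm out from the front's face. Frame x points into the unit (the way the drawer closes), z up. The drawer front is 310 mm wide, 18 mm thick (its inner face 53 mm from the bar's axis along +x), its top edge at z = 0.134 m.
- corner (a point): Inner corner on the drawer's floor (22 mm above the worktop) where the drawer front meets the side wall that the wide jar stands by; moves with the drawer. Axes as handle: x to the drawer's back (the inside runs from x = 0, the drawer front, to 330 mm, the back wall), y from this side wall across (inside 0 to 248 mm), z up. Side and back walls stand 60 mm above the drawer floor, 10 mm thick.
- wide_jar: Squat glass jar with a steel lid, upright on the drawer floor: 95 mm diameter, 85 mm high, 0.5 to 0.9 kg (too wide for most grippers), 2 to 10 mm off the side wall and roughly midway along the drawer (centre 135 to 195 mm from the drawer front). Origin: centre of its underside; z up its axis.
- slim_jar: Glass jar with a steel lid, upright on the worktop: 60 mm diameter, 95 mm high, about 0.3 kg. Origin: centre of its underside; z up its axis. It and the oil bottle may stand in either of two places.
- oil_bottle: Bystander: tall amber glass oil bottle on the worktop, 60 mm diameter, 190 mm high, origin at the centre of its underside.
- tin: Bystander: small tin standing in the drawer by the other side wall, 55 mm diameter, 75 mm high, origin at the centre of its underside.
- spice_jar: Bystander: small spice jar standing in the drawer by the other side wall, farther back than the tin, 45 mm diameter, 85 mm high, origin at the centre of its underside.

How it is judged:
On the way, in this order (a step that is already met when the one before it is completed fails the run):
1. the drawer is pulled out to 0.29 m or more (value of joint drawer above 0.29 m), for 0.2 s.
2. the wide jar stands within 12 mm of the drawer front and within 12 mm of the side wall (x of wide_jar in the frame of corner below 0.0595 m and y of wide_jar in the frame of corner below 0.0595 m and angle between wide_jar's own z axis and vertical below 0.15 rad), for 0.2 s.
3. the slim jar stands upright on the drawer floor directly behind the wide jar, in the row along that wall, and the fingers have let go of it (x of slim_jar in the frame of corner above 0.115 m and horizontal distance between slim_jar and wide_jar below 0.12 m and y of slim_jar in the frame of corner below 0.08 m and angle between slim_jar's own z axis and vertical below 0.15 rad and z of slim_jar in the frame of corner between -0.006 and 0.006 m and contact force between slim_jar and the fingers below 0.1 N), for 0.2 s.
4. the drawer is shut (value of joint drawer below 0.008 m), for 0.2 s.
At the end, for the whole second after the job is handed in: The drawer is shut (8 mm). Inside, upright and at rest: the wide jar within 12 mm of the drawer front and of the side wall, and on the drawer floor behind it the slim jar, its centre within 120 mm of the wide jar's centre and within 80 mm of that side wall (all of step 2 and value of joint drawer below 0.008 m and x of slim_jar in the frame of corner above 0.115 m and horizontal distance between slim_jar and wide_jar below 0.12 m and y of slim_jar in the frame of corner below 0.08 m and angle between slim_jar's own z axis and vertical below 0.15 rad and z of slim_jar in the frame of corner between -0.006 and 0.006 m and linear speed of each of wide_jar, slim_jar below 0.02 m/s); the robot touches nothing.
It fails at once if the wide jar strays more than 28 mm from the side wall (y of wide_jar in the frame of corner above 0.0755 m).
It fails at once if the wide jar is lifted off the drawer floor (more than 12 mm) or tipped (more than 0.3 rad) (z of wide_jar in the frame of corner above 0.012 m or angle between wide_jar's own z axis and vertical above 0.3 rad).
It fails at once if the tin or the spice jar is knocked over or shifted by about 30 mm from where it may stand at the start ((angle between tin's own z axis and vertical above 0.3 rad or x of tin in the frame of corner below 0.065 m or x of tin in the frame of corner above 0.195 m or y of tin in the frame of corner below 0.16 m) or (angle between spice_jar's own z axis and vertical above 0.3 rad or x of spice_jar in the frame of corner below 0.17 m or x of spice_jar in the frame of corner above 0.295 m or y of spice_jar in the frame of corner below 0.16 m)).
It fails at once if the oil bottle is moved by more than 30 mm or tipped (distance of oil_bottle from where it was at the start of the episode above 0.03 m or angle between oil_bottle's own z axis and vertical above 0.3 rad).
It fails at once if the drawer is slammed (closing faster than 0.5 m/s) (velocity of joint drawer below -0.5 m/s).
It also fails if it takes over 72 s, if anything falls off the work surface, if the arm or the gripper's body presses on something with over 40 N, if the wrist force passes 120 N, or if a joint passes its speed limit or range.

## Working session

There is one attempt and no reset: what is moved stays moved. The work goes in short steps, Python scripts to look and compute and a tool call to move; the robot and the scene stay as the last step left them, time stands still between calls to the robot, and variables do not carry over. Pictures are saved under pics/ and viewed, at most 10 in all, crops included, and the job is handed in when it is done.

Besides the shell and the picture viewer there is one more tool, called after ">>>" as name([rows], argument=value, ...), one row to a line, values as JSON. play_rows: Moves the arm, as the interface text tells. Its arguments: {"type":"object","properties":{"series":{"type":"array"},"jaw":{"type":"number"}},"required":["series"]}

```bash
mkdir -p pics; cat > h.py <<'E'
import numpy as np, cv2
from workcell import robot
def cloud(im):
    h,w=im["range_z"].shape; f=h/2/np.tan(np.radians(im["vertical_fov"])/2)
    u,v=np.meshgrid(np.arange(w),np.arange(h)); z=im["range_z"]
    P=np.stack([(u-im["cx"])/f*z,(v-im["cy"])/f*z,z],-1)
    return (P-im["t"])@im["R"], z>0   # R^T (P-t)
E
python3 - <<'E'
from h import *
s=robot.get_state(); print({k:np.round(v,3) for k,v in s.items()})
pics=[]
for c in ["scene","top"]:
    im=robot.get_image(c); X,ok=cloud(im); np.savez(c,X=X,ok=ok,c=im["color"]); cv2.imwrite(f"pics/{c}0.png",im["color"])
    print(c,"cam",np.round(-im["R"].T@im["t"],2))
    for n in ["wide_jar","slim_jar","oil_bottle","tin","spice_jar","drawer","handle"]:
        for d in robot.trace(c,n)[:2]:
            m=d["region"]&ok; p=X[m]
            if len(p): 
                t=p[p[:,2]>np.percentile(p[:,2],90)-.006]
                print(n,round(d["score"],2),np.round(d["extent"]),len(p),"med",np.round(np.median(p,0),3),"zmax",np.round(np.percentile(p[:,2],95),3),"top mid",np.round((np.percentile(t,2,axis=0)+np.percentile(t,98,axis=0))/2,3))
E
```

```text
{'time': np.float64(0.0), 'joint_positions': array([ 1.132,  0.322, -0.07 ,  1.452,  0.023,  1.371, -0.057]), 'dq': array([ 0.   , -0.001, -0.001, -0.001,  0.002, -0.   ,  0.001]), 'joint_torque': array([-0.0000e+00, -4.9129e+01, -4.0400e-01, -3.1253e+01, -6.4000e-02,
        4.4000e-02,  0.0000e+00]), 'position': array([ 0.284, -0.584,  0.221]), 'tcp_rot': array([-0.001,  0.974,  0.224, -0.   ]), 'wrist_force': array([ 0.715, -0.891,  0.45 ]), 'torque': array([ 0.02 ,  0.013, -0.028]), 'grip_force': np.float64(0.0), 'opening': np.float64(0.087)}
scene cam [0.27 0.35 1.17]
wide_jar 0.74 [238. 223. 344. 315.] 1960 med [0.524 0.192 0.13 ] zmax 0.137 top mid [0.53  0.195 0.14 ]
slim_jar 0.6 [425. 135. 455. 170.] 646 med [ 0.44  -0.326  0.081] zmax 0.099 top mid [ 0.444 -0.343  0.097]
oil_bottle 0.62 [397.  86. 424. 135.] 835 med [ 0.572 -0.36   0.111] zmax 0.19 top mid [ 0.578 -0.374  0.186]
spice_jar 0.68 [422. 134. 453. 171.] 643 med [ 0.44  -0.326  0.078] zmax 0.099 top mid [ 0.443 -0.343  0.097]
handle 0.73 [242. 224. 338. 314.] 1657 med [0.516 0.193 0.132] zmax 0.137 top mid [0.528 0.192 0.135]
handle 0.29 [397.  86. 424. 138.] 868 med [ 0.572 -0.36   0.109] zmax 0.19 top mid [ 0.578 -0.376  0.186]
top cam [0.32 0.04 1.61]
slim_jar 0.68 [434. 228. 462. 252.] 466 med [ 0.443 -0.335  0.093] zmax 0.101 top mid [ 0.444 -0.343  0.099]
oil_bottle 0.95 [446. 184. 473. 204.] 536 med [ 0.571 -0.365  0.124] zmax 0.192 top mid [ 0.58  -0.377  0.191]
oil_bottle 0.24 [433. 230. 462. 251.] 443 med [ 0.442 -0.335  0.094] zmax 0.101 top mid [ 0.444 -0.343  0.099]
handle 0.65 [254. 164. 290. 268.] 1734 med [0.531 0.189 0.112] zmax 0.139 top mid [0.532 0.193 0.138]
```

```bash
python3 - <<'E'
from h import *
a=cv2.imread("pics/scene0.png");b=cv2.imread("pics/top0.png")
cv2.imwrite("pics/both.png",np.vstack([a[60:360,:],b[100:340,:]]))
d=np.load("top.npz");X=d["X"];ok=d["ok"]
for lo,hi in [(.144,.158),(.125,.14),(.1,.118)]:
    m=ok&(X[...,2]>lo)&(X[...,2]<hi)&(X[...,1]>-.05)&(X[...,0]>.25)
    p=X[m][:,:2].astype(np.float32)
    n,l,st,_=cv2.connectedComponentsWithStats(m.astype(np.uint8))
    for i in range(1,n):
        if st[i,4]>40:
            q=X[l==i][:,:2].astype(np.float32); r=cv2.minAreaRect(q*1000); print(lo,st[i],r, np.round(cv2.boxPoints(r)).tolist())
E
```

```text
0.144 [ 127  160  138  118 9480] ((520.6824951171875, 402.88507080078125), (310.88140869140625, 382.29449462890625), 3.256232976913452) [[355.0, 585.0], [376.0, 203.0], [687.0, 221.0], [665.0, 603.0]]
0.125 [263 161  13 105 644] ((531.9454956054688, 190.66549682617188), (306.6723327636719, 18.72513198852539), 3.115217447280884) [[378.0, 192.0], [379.0, 173.0], [686.0, 190.0], [685.0, 208.0]]
0.1 [271 189  18  47 221] ((533.8382568359375, 161.72259521484375), (137.6326141357422, 40.93832778930664), 3.211641550064087) [[464.0, 178.0], [466.0, 137.0], [604.0, 145.0], [601.0, 186.0]]
```

View pics/both.png

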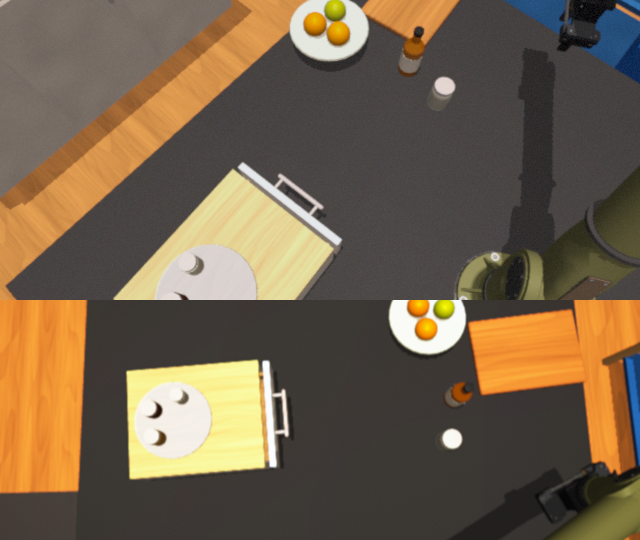

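The picture shows the unit facing −y, its handle at about (300,192) in the scene half. The oil bottle is at (411,55) and the slim jar at (441,93). The drawer is about 12 mm ajar, the bar axis is near (0.534, 0.146), and the drawer's x axis is about (−0.055, 0.998).

>>> play_rows([
  [[0,0,30,0,0,0],[0,0,30,0,0,0],[10,30,10,0,0,-0.025],[18,52,0,0,0,-0.028],[18,52,0,0,0,-0.028],[18,52,0,0,0,-0.028],[18,52,0,0,0,-0.028],[18,52,0,0,0,-0.028],[18,52,0,0,0,-0.028],[18,52,0,0,0,-0.028],[18,52,0,0,0,-0.028],[18,52,0,0,0,-0.028],[18,52,0,0,0,-0.028],[18,52,0,0,0,-0.028],[18,52,0,0,0,-0.028],[18,52,0,0,0,-0.028],[10,25,0,0,0,-0.008],[0,0,0,0,0,0]],
], jaw=0.28)

```text
time: 3.05
position: [0.5381, 0.1492, 0.2925]
tcp_rot: [-0.001, 1.0, 0.03, -0.0]
wrist_force: [0.1, -0.9, -0.2]
opening: 0.024
grip_force: 0.0
```

>>> play_rows([
  [[-4,-3,-40,0,0,0],[0,0,-45,0,0,0],[0,0,-40,0,0,0],[0,0,-30,0,0,0],[0,0,-25,0,0,0],[0,0,-17,0,0,0],[0,0,0,0,0,0]],
])

```text
time: 3.92
position: [0.5336, 0.1422, 0.0947]
tcp_rot: [0.0, 1.0, 0.027, -0.001]
wrist_force: [0.1, -0.3, 0.6]
opening: 0.0245
grip_force: 0.0
```

Close on the bar, then pull along (0.055, −0.998).

>>> play_rows([
  [[0,0,0,0,0,0],[0,0,0,0,0,0],[0,0,0,0,0,0],[0,-8,0,0,0,0],[1,-20,0,0,0,0],[1,-20,0,0,0,0],[1,-20,0,0,0,0],[1,-20,0,0,0,0],[1,-20,0,0,0,0],[1,-20,0,0,0,0],[1,-20,0,0,0,0],[1,-20,0,0,0,0]],
], jaw=0)

```text
time: 5.42
position: [0.5447, -0.0243, 0.0967]
tcp_rot: [-0.0, 1.0, 0.028, 0.003]
wrist_force: [5.7, 2.1, -1.7]
opening: 0.0095
grip_force: 30.0
```

>>> play_rows([
  [[1,-20,0,0,0,0],[1,-20,0,0,0,0],[2,-20,0,0,0,0],[1,-20,0,0,0,0],[1,-20,0,0,0,0],[1,-20,0,0,0,0],[1,-15,0,0,0,0],[0,-6,0,0,0,0],[0,0,0,0,0,0],[0,0,0,0,0,0]],
])

```text
time: 6.68
position: [0.5523, -0.1593, 0.0967]
tcp_rot: [-0.004, 1.0, 0.03, 0.001]
wrist_force: [3.3, 12.3, 5.0]
opening: 0.0097
grip_force: 30.0
```

>>> play_rows([
  [[0,0,0,0,0,0],[0,0,0,0,0,0],[0,4,10,0,0,0],[0,0,35,0,0,0],[0,0,50,0,0,0],[0,0,50,0,0,0],[0,0,50,0,0,0],[0,-40,20,0,0,0],[0,-50,0,0,0,0],[0,-40,0,0,0,0],[0,0,0,0,0,0]],
], jaw=0.28)

```text
time: 8.05
position: [0.5475, -0.2976, 0.3097]
tcp_rot: [0.001, 1.0, 0.024, -0.002]
wrist_force: [0.2, 0.1, -0.1]
opening: 0.0242
grip_force: 0.0
```

```bash
python3 - <<'E'
from h import *
print(robot.get_state()["position"])
vis=[]
for c in ["top","scene"]:
    im=robot.get_image(c); X,ok=cloud(im); np.savez(c+"1",X=X,ok=ok,c=im["color"]); vis.append(im["color"])
    for n in ["wide_jar","tin","spice_jar"]:
        for d in robot.trace(c,n)[:2]:
            m=d["region"]&ok; p=X[m]
            if len(p):
                t=p[p[:,2]>np.percentile(p[:,2],90)-.008]
                print(c,n,round(d["score"],2),np.round(d["extent"]),len(p),"zmax",np.round(np.percentile(p[:,2],95),3),"top mid",np.round((np.percentile(t,2,axis=0)+np.percentile(t,98,axis=0))/2,3),"size",np.round(np.ptp(t,axis=0),3))
    if c=="top":
        for lo,hi in [(.125,.14),(.10,.118),(.075,.09)]:
            m=ok&(X[...,2]>lo)&(X[...,2]<hi)&(X[...,1]>-.2)&(X[...,1]<.22)&(X[...,0]>.35)&(X[...,0]<.72)
            n,l,st,_=cv2.connectedComponentsWithStats(m.astype(np.uint8))
            for i in range(1,n):
                if st[i,4]>40:
                    q=X[l==i][:,:2].astype(np.float32); r=cv2.minAreaRect(q*1000); print(lo,st[i,4],np.round(cv2.boxPoints(r)).tolist())
cv2.imwrite("pics/b1.png",np.vstack([vis[1][80:380],vis[0][120:360]]))
E
```

```text
[ 0.54748896 -0.29758138  0.3097226 ]
top wide_jar 0.74 [297. 170. 324. 202.] 883 zmax 0.113 top mid [0.611 0.073 0.109] size [0.086 0.084 0.014]
top wide_jar 0.66 [260. 152. 394. 263.] 9238 zmax 0.132 top mid [0.546 0.013 0.112] size [0.309 0.392 0.06 ]
top tin 0.7 [324. 224. 340. 244.] 290 zmax 0.103 top mid [0.473 0.014 0.099] size [0.054 0.05  0.016]
top spice_jar 0.6 [284. 232. 301. 245.] 194 zmax 0.112 top mid [0.459 0.13  0.108] size [0.036 0.036 0.012]
0.125 648 [[395.0, -114.0], [396.0, -133.0], [704.0, -117.0], [703.0, -97.0]]
0.1 666 [[567.0, 33.0], [653.0, 30.0], [655.0, 114.0], [570.0, 116.0]]
0.1 206 [[482.0, -132.0], [484.0, -168.0], [621.0, -162.0], [619.0, -125.0]]
0.1 140 [[440.0, 112.0], [478.0, 112.0], [479.0, 147.0], [441.0, 148.0]]
0.075 377 [[640.0, 217.0], [673.0, -101.0], [696.0, -99.0], [664.0, 220.0]]
0.075 54 [[552.0, 76.0], [593.0, 15.0], [610.0, 26.0], [569.0, 88.0]]
0.075 380 [[397.0, 210.0], [408.0, -114.0], [424.0, -114.0], [413.0, 210.0]]
scene tin 0.66 [343. 219. 366. 249.] 494 zmax 0.101 top mid [0.471 0.014 0.098] size [0.052 0.055 0.012]
scene spice_jar 0.87 [320. 259. 335. 280.] 323 zmax 0.11 top mid [0.458 0.133 0.107] size [0.039 0.036 0.012]
```

View pics/b1.png

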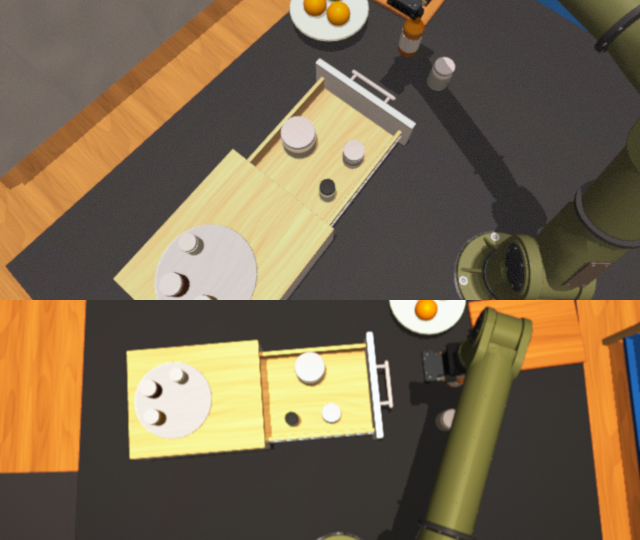

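The drawer is fully out. In the scene half, the wide jar is at (298,134) beside the far wall, with the tin at (353,152) and the spice jar at (327,188). The wide jar sits at about (0.175, 0.052) in the corner frame, which fits the given ranges. I'll cradle it from behind with the fingers half open.

>>> play_rows([
  [[7,49,0,0,0,0.175],[7,49,0,0,0,0.175],[7,49,0,0,0,0.175],[7,49,0,0,0,0.175],[7,49,0,0,0,0.175],[7,49,0,0,0,0.175],[7,49,0,0,0,0.175],[7,49,0,0,0,0.175],[6,49,0,0,0,0.175],[0,0,0,0,0,0],[0,0,-45,0,0,0],[0,0,-45,0,0,0],[0,0,-30,0,0,0],[0,0,0,0,0,0]],
], jaw=0.575)

```text
time: 10.2
position: [0.611, 0.1475, 0.1883]
tcp_rot: [-0.001, 0.686, 0.727, -0.002]
wrist_force: [-0.9, 0.6, -0.3]
opening: 0.05
grip_force: 0.0
```

```bash
python3 - <<'E'
from h import *
im=robot.get_image("wrist"); cv2.imwrite("pics/w1.png",im["color"])
E
```

```text
(no output)
```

View pics/w1.png

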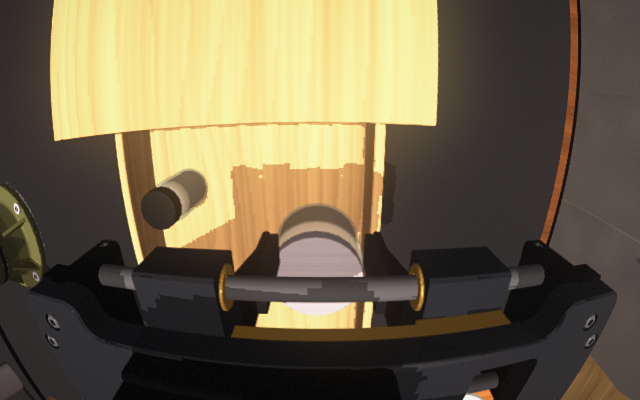

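```bash
python3 - <<'E'
from h import *
im=robot.get_image("wrist"); print(-im["R"].T@im["t"], im["R"][2])
E
```

```text
[0.60708846 0.231783   0.35351576] [ 0.01518605 -0.30336968 -0.95275192]
```

>>> play_rows([
  [[-1,-2,-40,0,0,0],[0,0,-40,0,0,0],[0,0,-35,0,0,0],[0,0,-21,0,0,0],[0,0,0,0,0,0]],
])

```text
time: 10.92
position: [0.6113, 0.1473, 0.0545]
tcp_rot: [-0.0, 0.686, 0.728, -0.0]
wrist_force: [-0.6, 0.4, 0.3]
opening: 0.0495
grip_force: 0.0
```

>>> play_rows([
  [[0,-6,0,0,0,0],[1,-8,0,0,0,0],[0,-8,0,0,0,0],[1,-8,0,0,0,0],[0,-8,0,0,0,0],[1,-8,0,0,0,0],[0,-8,0,0,0,0],[0,-8,0,0,0,0],[1,-8,0,0,0,0],[0,-8,0,0,0,0],[0,0,0,0,0,0]],
])

```text
time: 12.3
position: [0.6134, 0.0746, 0.0555]
tcp_rot: [-0.003, 0.684, 0.729, 0.002]
wrist_force: [-5.3, 7.7, 4.3]
opening: 0.0502
grip_force: 4.8
```

```bash
cat >> h.py <<'E'
C=np.array([.673,-.099]); ex=np.array([-.055,.9985]); ey=np.array([-.9985,-.055])
def jars(cam,names=("wide_jar",)):
    im=robot.get_image(cam); X,ok=cloud(im)
    for n in names:
        for d in robot.trace(cam,n)[:1]:
            p=X[d["region"]&ok]; t=p[p[:,2]>np.percentile(p[:,2],90)-.01]
            m=(np.percentile(t,2,axis=0)+np.percentile(t,98,axis=0))/2
            print(n,round(d["score"],2),len(p),"top",np.round(m,3),"size",np.round(np.ptp(t,axis=0),3),"corner",np.round([(m[:2]-C)@ex,(m[:2]-C)@ey],3))
    return im
E
python3 - <<'E'
from h import *
im=jars("scene",("wide_jar","tin","spice_jar")); im2=jars("top")
E
```

```text
wide_jar 0.68 122 top [0.605 0.002 0.108] size [0.065 0.036 0.011] corner [0.104 0.062]
tin 0.9 486 top [0.471 0.014 0.097] size [0.051 0.053 0.012] corner [0.124 0.196]
spice_jar 0.91 365 top [0.458 0.132 0.107] size [0.039 0.038 0.012] corner [0.242 0.202]
```

>>> play_rows([
  [[0,-8,0,0,0,0],[0,-8,0,0,0,0],[0,-8,0,0,0,0],[1,-8,0,0,0,0],[0,-8,0,0,0,0],[0,-8,0,0,0,0],[1,-8,0,0,0,0],[0,-6,0,0,0,0],[0,-5,0,0,0,0],[0,0,0,0,0,0]],
])

```text
time: 13.85
position: [0.6175, 0.0051, 0.0555]
tcp_rot: [-0.001, 0.685, 0.728, 0.002]
wrist_force: [-0.6, 4.8, 2.0]
opening: 0.05
grip_force: 3.1
```

>>> play_rows([
  [[0,-4,0,0,0,0],[0,-3,0,0,0,0],[0,-3,0,0,0,0],[0,0,0,0,0,0]],
])

```text
time: 14.35
position: [0.6177, -0.0045, 0.0556]
tcp_rot: [-0.001, 0.685, 0.729, 0.002]
wrist_force: [-0.8, 6.0, 2.3]
opening: 0.0504
grip_force: 3.2
```

>>> play_rows([
  [[0,-3,0,0,0,0],[0,-3,0,0,0,0],[0,0,0,0,0,0]],
])

```text
time: 14.72
position: [0.6175, -0.0052, 0.0557]
tcp_rot: [-0.003, 0.684, 0.73, 0.004]
wrist_force: [1.3, 14.0, 0.6]
opening: 0.0501
grip_force: 6.6
```

>>> play_rows([
  [[0,5,0,0,0,0],[-1,10,0,0,0,0],[0,8,20,0,0,0],[0,0,45,0,0,0],[0,0,45,0,0,0],[0,0,50,0,0,0],[0,0,50,0,0,0],[0,0,30,0,0,0],[-22,-46,0,0,0,-0.154],[-22,-46,0,0,0,-0.154],[-22,-46,0,0,0,-0.154],[-22,-46,0,0,0,-0.154],[-22,-46,0,0,0,-0.154],[-22,-46,0,0,0,-0.154],[-22,-46,0,0,0,-0.154],[-22,-46,0,0,0,-0.154],[0,0,0,0,0,0]],
], jaw=0.6)

```text
time: 16.85
position: [0.437, -0.3636, 0.2955]
tcp_rot: [0.001, 0.981, 0.193, -0.001]
wrist_force: [0.8, 0.8, 0.6]
opening: 0.0522
grip_force: 0.0
```

```bash
python3 - <<'E'
from h import *
jars("scene",("wide_jar","slim_jar","tin","spice_jar")); im=jars("top",("wide_jar","tin","spice_jar"))
c=robot.get_image("scene")["color"]
w=robot.get_image("wrist")["color"]
cv2.imwrite("pics/b2.png",np.vstack([c[100:350],w[50:350]]))
E
```

```text
wide_jar 0.95 1177 top [ 0.62  -0.052  0.107] size [0.087 0.084 0.014] corner [0.05  0.051]
slim_jar 0.93 599 top [ 0.443 -0.341  0.095] size [0.053 0.055 0.014] corner [-0.228  0.243]
tin 0.67 496 top [0.471 0.014 0.098] size [0.052 0.054 0.013] corner [0.124 0.196]
spice_jar 0.63 1192 top [ 0.62  -0.052  0.107] size [0.087 0.086 0.014] corner [0.05  0.051]
wide_jar 0.76 872 top [ 0.622 -0.055  0.108] size [0.088 0.085 0.014] corner [0.046 0.049]
tin 0.58 293 top [0.473 0.012 0.099] size [0.048 0.053 0.015] corner [0.122 0.194]
spice_jar 0.5 186 top [0.459 0.13  0.109] size [0.035 0.035 0.015] corner [0.24  0.201]
```

View pics/b2.png

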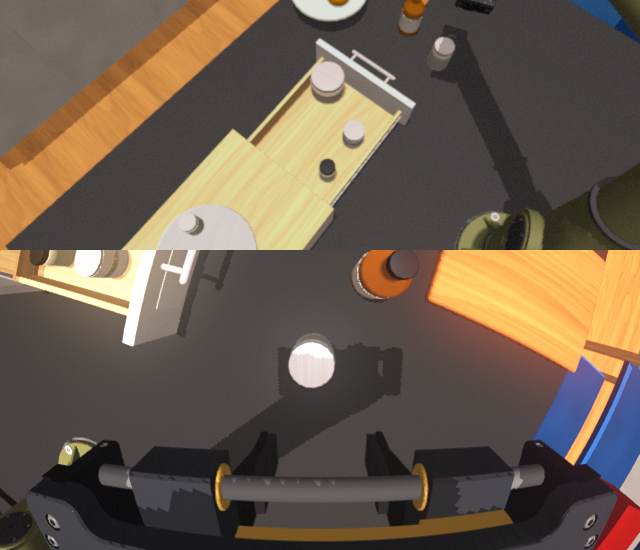

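The wide jar is now against the front, at (327,80) in the scene half. Next I open the fingers and go down over the slim jar.

>>> play_rows([
  [[6,22,0,0,0,0],[0,0,-40,0,0,0],[0,0,-45,0,0,0],[0,0,-45,0,0,0],[0,0,-45,0,0,0],[0,0,-40,0,0,0],[0,0,-30,0,0,0],[0,0,0,0,0,0]],
], jaw=1)

```text
time: 18.4
position: [0.4452, -0.3337, 0.0476]
tcp_rot: [-0.002, 0.98, 0.199, -0.001]
wrist_force: [-0.9, 0.2, 0.7]
opening: 0.0871
grip_force: 0.0
```

>>> play_rows([
  [[0,0,0,0,0,0],[0,0,0,0,0,0],[0,0,0,0,0,0],[0,0,0,0,0,0]],
], jaw=0)

```text
time: 18.9
position: [0.4479, -0.3388, 0.0515]
tcp_rot: [0.003, 0.98, 0.198, 0.001]
wrist_force: [2.0, -4.4, 4.8]
opening: 0.0599
grip_force: 30.0
```

>>> play_rows([
  [[0,0,20,0,0,0],[0,0,40,0,0,0],[0,0,45,0,0,0],[0,0,45,0,0,0],[0,0,45,0,0,0],[11,24,20,0,0,-0.02],[20,46,0,0,0,-0.04],[20,46,0,0,0,-0.04],[20,46,0,0,0,-0.04],[20,46,0,0,0,-0.04],[20,46,0,0,0,-0.04],[20,46,0,0,0,-0.04],[20,46,0,0,0,-0.04],[20,46,0,0,0,-0.045],[10,23,0,0,0,0],[10,22,0,0,0,0],[0,0,0,0,0,0],[0,0,0,0,0,0]],
])

```text
time: 21.15
position: [0.6365, 0.0996, 0.2643]
tcp_rot: [0.001, 1.0, 0.027, -0.001]
wrist_force: [-0.9, -0.1, -2.7]
opening: 0.0599
grip_force: 30.0
```

```bash
python3 - <<'E'
from h import *
jars("scene",("slim_jar","wide_jar")); jars("top",("slim_jar",))
s=robot.get_state();p=s["position"][:2]-C; print(s["position"],s["tcp_rot"],p@ex,p@ey)
E
```

```text
slim_jar 0.75 525 top [0.619 0.099 0.306] size [0.033 0.045 0.013] corner [0.201 0.043]
wide_jar 0.63 1225 top [ 0.62  -0.053  0.107] size [0.088 0.087 0.014] corner [0.049 0.051]
[0.63719953 0.09928024 0.26468891] [ 3.60470120e-04  9.99658762e-01  2.61192566e-02 -1.20688893e-04] 0.1999518405157199 0.024841356227940835
```

>>> play_rows([
  [[-6,-23,0,0,0,0],[-7,-24,0,0,0,0],[0,0,-30,0,0,0],[0,0,-40,0,0,0],[0,0,-35,0,0,0],[0,0,-30,0,0,0],[0,0,-20,0,0,0],[0,0,-15,0,0,0],[0,0,0,0,0,0],[0,0,0,0,0,0]],
])

```text
time: 22.65
position: [0.6252, 0.0537, 0.0957]
tcp_rot: [-0.0, 1.0, 0.027, 0.001]
wrist_force: [0.2, -0.6, -3.2]
opening: 0.0595
grip_force: 30.0
```

>>> play_rows([
  [[0,0,-8,0,0,0],[0,0,-6,0,0,0],[0,0,-4,0,0,0],[0,0,0,0,0,0]],
])

```text
time: 23.15
position: [0.624, 0.0534, 0.0761]
tcp_rot: [0.0, 1.0, 0.027, -0.0]
wrist_force: [-0.2, -1.0, -3.2]
opening: 0.0593
grip_force: 30.0
```

```bash
python3 - <<'E'
from h import *
jars("scene",("slim_jar","wide_jar"))
c=robot.get_image("scene")["color"][120:300,220:460]
cv2.imwrite("pics/b3.png",cv2.resize(c,None,fx=3,fy=3))
E
```

```text
slim_jar 0.53 301 top [0.604 0.051 0.138] size [0.029 0.046 0.064] corner [0.153 0.061]
wide_jar 0.61 747 top [ 0.614 -0.056  0.129] size [0.078 0.117 0.092] corner [0.047 0.057]
```

View pics/b3.png

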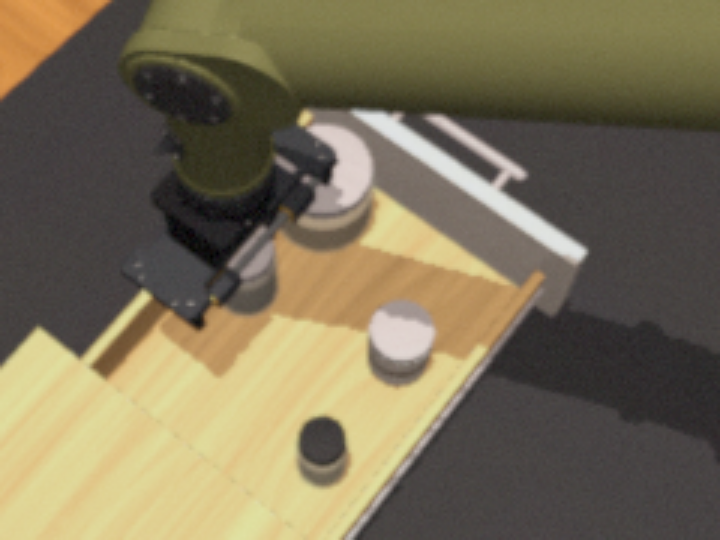

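The slim jar hangs behind the wide jar, in the row, at about (250,270) in the crop. I'll ease it down.

>>> play_rows([
  [[0,0,-2,0,0,0],[0,0,-1,0,0,0],[0,0,0,0,0,0]],
])

```text
time: 23.72
position: [0.6243, 0.0535, 0.0736]
tcp_rot: [0.0, 1.0, 0.027, -0.0]
wrist_force: [0.8, 0.3, -2.4]
opening: 0.0592
grip_force: 30.0
```

>>> play_rows([
  [[0,0,-1,0,0,0],[0,0,-1,0,0,0],[0,0,0,0,0,0]],
])

```text
time: 24.1
position: [0.6246, 0.0535, 0.0734]
tcp_rot: [0.0, 1.0, 0.027, 0.0]
wrist_force: [-4.1, -1.1, 7.4]
opening: 0.0597
grip_force: 29.9
```

>>> play_rows([
  [[0,0,0,0,0,0],[0,0,0,0,0,0],[0,0,0,0,0,0],[0,0,10,0,0,0],[0,0,25,0,0,0],[0,0,40,0,0,0],[0,0,45,0,0,0],[0,0,50,0,0,0],[0,0,40,0,0,0],[-8,-46,0,0,0,0],[-8,-46,0,0,0,0],[-8,-46,0,0,0,0],[-8,-46,0,0,0,0],[-8,-46,0,0,0,0],[-8,-44,0,0,0,0],[0,0,0,0,0,0]],
], jaw=0.82)

```text
time: 26.1
position: [0.5749, -0.2262, 0.2816]
tcp_rot: [0.001, 1.0, 0.023, -0.0]
wrist_force: [-0.3, 0.5, -0.1]
opening: 0.0716
grip_force: 0.0
```

```bash
python3 - <<'E'
from h import *
jars("scene",("slim_jar","wide_jar","tin")); jars("top",("slim_jar","wide_jar"))
im=robot.get_image("top"); X,ok=cloud(im); m=ok&(X[...,2]>.097)&(X[...,2]<.119)&(X[...,1]<-.1)&(X[...,1]>-.2)&(X[...,0]>.45)&(X[...,0]<.66)
q=X[m][:,:2].astype(np.float32); print(len(q),cv2.boxPoints(cv2.minAreaRect(q*1000)))
c=robot.get_image("scene")["color"][100:320,200:480]
cv2.imwrite("pics/b4.png",cv2.resize(c,None,fx=2.5,fy=2.5))
E
```

```text
wide_jar 0.8 1177 top [ 0.618 -0.053  0.107] size [0.084 0.088 0.013] corner [0.049 0.052]
tin 0.85 542 top [0.472 0.014 0.097] size [0.054 0.055 0.013] corner [0.124 0.195]
slim_jar 0.68 373 top [0.619 0.052 0.119] size [0.053 0.054 0.018] corner [0.154 0.045]
wide_jar 0.58 817 top [ 0.621 -0.055  0.109] size [0.084 0.084 0.015] corner [0.047 0.05 ]
268 [[ 462.6012  -110.35126]
 [ 465.65735 -169.6626 ]
 [ 657.9315  -159.75519]
 [ 654.87537 -100.44385]]
```

View pics/b4.png

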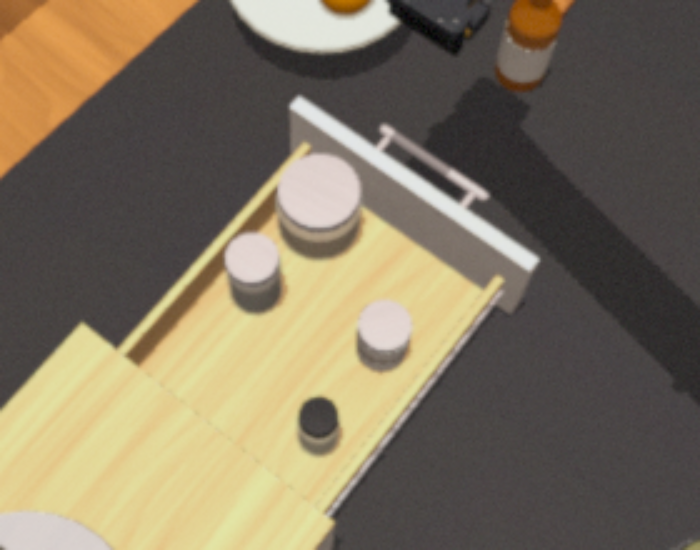

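Both jars stand in the row, the wide jar at (320,197) and the slim jar at (253,262) in the crop. They measure (0.048, 0.051) and (0.154, 0.045) in the corner frame. Next I grip the handle again and close slowly.

>>> play_rows([
  [[-11,33,0,0,0,0.005],[-11,34,0,0,0,0.005],[0,0,-40,0,0,0],[0,0,-40,0,0,0],[0,0,-22,0,0,0],[0,0,0,0,0,0]],
], jaw=0.28)

```text
time: 27.3
position: [0.5531, -0.1529, 0.178]
tcp_rot: [-0.001, 0.999, 0.032, -0.002]
wrist_force: [0.2, -0.1, 0.2]
opening: 0.0258
grip_force: 0.0
```

>>> play_rows([
  [[0,-6,0,0,0,0],[0,0,-30,0,0,0],[0,0,-30,0,0,0],[0,0,-21,0,0,0],[0,0,0,0,0,0]],
])

```text
time: 27.92
position: [0.5538, -0.1597, 0.0978]
tcp_rot: [-0.0, 0.999, 0.032, -0.001]
wrist_force: [-1.7, 0.9, 0.2]
opening: 0.0242
grip_force: 0.0
```

>>> play_rows([
  [[0,0,0,0,0,0],[0,0,0,0,0,0],[0,0,0,0,0,0],[0,3,0,0,0,0],[0,5,0,0,0,0],[-1,7,0,0,0,0],[0,9,0,0,0,0],[-1,11,0,0,0,0],[-1,12,0,0,0,0],[0,12,0,0,0,0],[-1,12,0,0,0,0],[-1,12,0,0,0,0],[0,12,0,0,0,0],[-1,12,0,0,0,0],[-1,12,0,0,0,0],[0,12,0,0,0,0],[-1,12,0,0,0,0],[-1,12,0,0,0,0],[0,12,0,0,0,0],[-1,12,0,0,0,0]],
], jaw=0)

```text
time: 30.42
position: [0.5452, 0.0186, 0.0999]
tcp_rot: [0.001, 1.0, 0.031, 0.001]
wrist_force: [0.1, -3.1, 7.6]
opening: 0.01
grip_force: 30.0
```

>>> play_rows([
  [[-1,12,0,0,0,0],[0,12,0,0,0,0],[-1,12,0,0,0,0],[-1,12,0,0,0,0],[0,12,0,0,0,0],[-1,12,0,0,0,0],[-1,12,0,0,0,0],[0,11,0,0,0,0],[-1,10,0,0,0,0],[0,9,0,0,0,0],[-1,7,0,0,0,0],[0,5,0,0,0,0],[0,4,0,0,0,0],[0,3,0,0,0,0],[0,2,0,0,0,0],[0,0,0,0,0,0]],
])

```text
time: 32.42
position: [0.5375, 0.1547, 0.0999]
tcp_rot: [0.0, 0.999, 0.032, 0.0]
wrist_force: [-2.8, -1.5, 9.2]
opening: 0.01
grip_force: 30.0
```

>>> play_rows([
  [[0,2,0,0,0,0],[0,2,0,0,0,0],[0,2,0,0,0,0],[0,1,0,0,0,0],[0,1,0,0,0,0],[0,0,0,0,0,0]],
])

```text
time: 33.17
position: [0.5372, 0.1605, 0.0998]
tcp_rot: [0.002, 1.0, 0.031, -0.0]
wrist_force: [-4.2, -5.7, 12.7]
opening: 0.0098
grip_force: 30.0
```

>>> play_rows([
  [[0,2,-1,0,0,0],[0,1,-1,0,0,0],[0,0,0,0,0,0]],
])

```text
time: 33.55
position: [0.5373, 0.1605, 0.0997]
tcp_rot: [0.005, 1.0, 0.031, -0.001]
wrist_force: [-10.7, -13.4, 27.9]
opening: 0.0102
grip_force: 30.0
```

>>> play_rows([
  [[1,-2,2,0,0,0],[0,0,0,0,0,0]],
])

```text
time: 33.8
position: [0.5373, 0.1605, 0.0998]
tcp_rot: [0.003, 1.0, 0.031, -0.002]
wrist_force: [-7.4, -7.5, 15.4]
opening: 0.0101
grip_force: 30.0
```

>>> play_rows([
  [[0,0,0,0,0,0],[0,0,0,0,0,0],[0,0,10,0,0,0],[0,0,30,0,0,0],[0,0,40,0,0,0],[0,0,50,0,0,0],[0,-30,40,0,0,0],[-10,-50,0,0,0,0],[-10,-50,0,0,0,0],[-10,-50,0,0,0,0],[-10,-50,0,0,0,0],[0,0,0,0,0,0]],
], jaw=0.28)

```text
time: 35.3
position: [0.4975, -0.0714, 0.2687]
tcp_rot: [0.001, 1.0, 0.028, -0.0]
wrist_force: [0.5, 0.4, 0.2]
opening: 0.0243
grip_force: 0.0
```

```bash
python3 - <<'E'
from h import *
im=robot.get_image("top"); X,ok=cloud(im); 
for lo,hi in [(.144,.158),(.125,.14),(.1,.118)]:
    m=ok&(X[...,2]>lo)&(X[...,2]<hi)&(X[...,1]>0)&(X[...,0]>.36)&(X[...,0]<.7)
    n,l,st,_=cv2.connectedComponentsWithStats(m.astype(np.uint8))
    for i in range(1,n):
        if st[i,4]>40: print(lo,cv2.minAreaRect(X[l==i][:,:2].astype(np.float32)*1000))
jars("scene",("oil_bottle",))
cv2.imwrite("pics/b5.png",np.vstack([robot.get_image("scene")["color"][100:350],im["color"][130:350]]))
E
```

```text
0.144 ((521.0562744140625, 402.69573974609375), (311.4360046386719, 382.5638732910156), 3.195124864578247)
0.125 ((531.1837158203125, 203.87144470214844), (309.3402404785156, 19.350566864013672), 3.1381983757019043)
0.1 ((529.2890625, 174.519775390625), (156.7595672607422, 41.19174575805664), 3.155794382095337)
oil_bottle 0.62 189 top [ 0.527 -0.268  0.252] size [0.114 0.217 0.265] corner [-0.161  0.155]
```

View pics/b5.png

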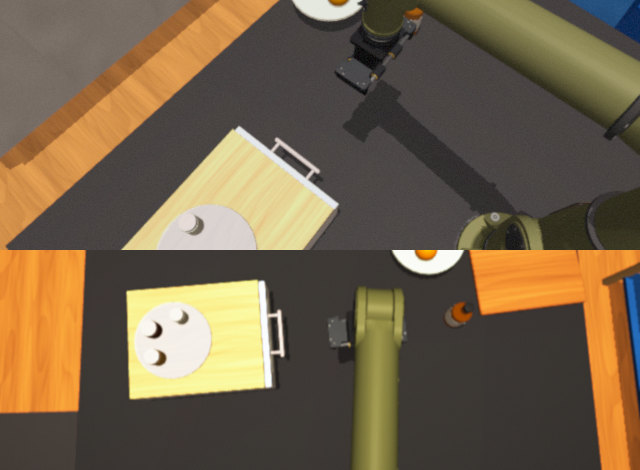

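The drawer front is flush with the carcass (edge at (265,330) in the top half), the bottle still stands at (458,314), and the arm is clear.

```bash
python3 -c "
from h import *
print(robot.sign_off())"
```

```text
the job is handed in; nothing more can be done
None
```

The job is handed in at about 35 s with the drawer shut. Before closing, the wide jar measured about 1 mm off the drawer front and 3 mm off the side wall, with the slim jar about 106 mm behind it (centre to centre) in the same row; the inside was not seen after closing.

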